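# Close up the grinder dust box and set the purge air

### The arm

A 6-joint arm with a two-finger parallel gripper is mounted at the origin on the work surface. World frame = base frame: x ahead of the robot, y to its left, z up, the work surface at z = 0. Lengths are in m, angles in degrees, forces in N, time in s.
With the tool pointing down it reaches from about 0.375 to 0.9 m from the base axis. Payload 3.1 kg.
Tool frame: the origin (TCP) lies between the finger pads; the fingertips stand 11 mm ahead of it and the grasp point (between the pads) lies 8 mm behind it; z points along the fingers, y is the line along which they close (so a half turn about z gives the same grasp; the last joint's range is limited). The gripper opens to 87 mm and grips with 3 to 60 N. Pads are 19 mm wide; open, the fingers measure 117 mm over their backs; the gripper's body (75 mm by 190 mm) begins 51 mm behind the grasp point.
Start: joints at [65.289, 30.224, 82.088, -0, 67.689, -10.227], TCP at [0.156, 0.605, 0.234] pointing down, gripper open.
Joint ranges: [-176.69, 176.69], [-43.24, 126.21], [12.49, 139.97], [-82, 262], [0, 151.66], [-163.58, 163.58]. Speed limits (degrees/s): [159.86, 159.86, 180, 180, 180, 180].

### API

Orientations are given as a 3x3 rotation matrix whose columns are the frame's x, y, z axes.
In Python, from rig import bot, viewer, workorder, models gives the robot as it stands.
- The arm moves only by the shell command python3 -m jog 'ROWS'. ROWS is JSON, a list of rows, each a list of 7 numbers: the opening, from 0 (shut) to 1 (fully open), then the shift along the tool's x, y, z in m, then the turn, a rotation vector about the tool's x, y, z in degrees. In form: [[claw, x, y, z, ax, ay, az], ...]. A call has 1 to 20 rows; each row is the pose to reach, as a shift and turn from the pose commanded when the call began, along the tool's axes at that moment; what a row does not reach only later rows make up. A row lasts 1/8 s, in which the tool goes at most 62.5 mm and 10.7 degrees, less where a joint would pass 70% of its speed; a pose out of reach is approached as far as the arm can. A call with a gripper value outside its range is refused whole. The fingers move at their own pace and stop on an object; the grip force is fixed at half the most. Time passes only in rows, so rows that repeat a pose let the fingers close. It gives the time, the measured TCP pose, the force, the opening and the grip force at its end, in the units of the state.
- bot.read_state(): the state, without advancing time (a new reading comes with each control period).
- viewer.capture(name): name is "scene" or "side" or "wrist"; returns (picture, depth): 400x640x3 uint8, blue, green, red; 400x640 float32, m along the optical axis (not along the pixel's ray), 0 where there is no reading.
- viewer.camera_info(name): a dict with "fx", "fy", "cx", "cy" (pixels), "world_to_cam" (4x4, takes a point from world to camera coordinates). Camera axes: x right, y down, z forward; pixel columns grow to the right and rows downward; lengths in m; the calibration is good to about 2 mm. A picture is of the moment at which its call begins: read the wrist's pose just before it. camera_info takes no time and is no camera call; for the wrist camera it gives the pose at the moment of the call.
- workorder.hand_in(): hands the job in; it is judged then, once.
Trained networks look in the newest picture that a camera, given by its name, has taken for a name from the list of things; names that differ only in an ending like _2 or _b are one class to them, and where a whole thing is asked for, a point or a joint stands for the part that bears it (a point fixed in the world has none). Each returns a list of dicts, best first, with "p" (0 to 1); they miss things now and then, are a little off and sometimes report something else, mostly with a low value. They report only what shows in the picture. A call takes as long as a camera call.
- models.outline_of(camera, thing): "mask" (400x640 bool, what is visible of it).
- models.tip_of(camera, thing): "xyz" ([x, y, z] in m, in world coordinates, good to about 4 mm: a listed point, or the origin of a listed thing).
The state is a dict: "time_s": time; "joint_positions": joint angles; "qvel": joint speeds; "tau": joint torques, N m; "position": TCP position; "tcp_rot": TCP orientation; "force": force on the tool from outside, world axes, zero at the start; "moment": the same for the moment, N m; "opening": opening from 0.0 (shut) to 1.0 (fully open); "grasp_force": force on a finger pad.
Only numpy, scipy, OpenCV 4.12 (cv2) and the standard library are available. Lean on these libraries where they do the work, as an engineer would, in place of code of your own. Each camera call takes 0.05 s, during which the arm holds its last target. There are 200 camera calls.

### The job

Close up the dust box of the bench grinder. First shut the air valve; then clip every spring clamp that lies on the bench onto an ear of its own on the front of the box, about the middle of the ear, level and with the jaws well over the plate, and swing both hatch latches on top fully into their catches; only then open the air valve half way, to 45 degrees. Leave the other things on the bench where they are.

Things in the scene. Friction and masses are not known exactly. Their poses are not given: they have to be found in the camera images.
- dust_box: Fixed red dust box, 150 deep (x), 420 wide x 110 mm tall; origin at the centre of its underside on the bench; its -x faces the robot (front), y runs along its width, z up. A fixed red outlet stub (84 mm across, up to 173 mm above the bench) stands on its top at x +30, y +150 mm.
- ear1 (a point): Centre of seam ear 1 of 4, in a row on the box front from right (-y) to left (+y), 110 mm apart. An ear is an upright steel plate pair, together 10 mm thick (along y), standing 40 mm out of the front face to -x, 35 to 85 mm above the bench, free below. This point: 20 mm from its free vertical edge, 60 mm above the bench. Axes as dust_box.
- ear2 (a point): Centre of seam ear 2 of 4, in a row on the box front from right (-y) to left (+y), 110 mm apart. An ear is an upright steel plate pair, together 10 mm thick (along y), standing 40 mm out of the front face to -x, 35 to 85 mm above the bench, free below. This point: 20 mm from its free vertical edge, 60 mm above the bench. Axes as dust_box.
- ear3 (a point): Centre of seam ear 3 of 4, in a row on the box front from right (-y) to left (+y), 110 mm apart. An ear is an upright steel plate pair, together 10 mm thick (along y), standing 40 mm out of the front face to -x, 35 to 85 mm above the bench, free below. This point: 20 mm from its free vertical edge, 60 mm above the bench. Axes as dust_box.
- ear4 (a point): Centre of seam ear 4 of 4, in a row on the box front from right (-y) to left (+y), 110 mm apart. An ear is an upright steel plate pair, together 10 mm thick (along y), standing 40 mm out of the front face to -x, 35 to 85 mm above the bench, free below. This point: 20 mm from its free vertical edge, 60 mm above the bench. Axes as dust_box.
- clamp1: Black spring clamp like a big clothes peg (None if absent), works either face up. 125 mm long, 26 thick, 59 wide over the handle ends, 110 g. Origin on its hinge axis at mid thickness (13 mm above the bench when lying). +x points to the jaws, z along the hinge axis; the frame belongs to the arm on its +y side. Jaw pads centred 47 mm ahead of the hinge, tips at 57, handle ends 69 behind.
- clamp1_arm (a joint): Opening angle between the arms of clamp1, rad: 0 at rest (jaws together), 0.40 fully squeezed, about 0.17 clipped on an ear. The spring closes it. Middle line of the clamp = body x turned by minus half of this about body z.
- clamp2: As clamp1. Width over its handles 45 mm behind the hinge: about 50 mm at rest, about 31 mm squeezed to the hard stop; there the handles are nearly parallel.
- clamp2_arm (a joint): Opening angle between the arms of clamp2, rad: 0 at rest (jaws together), 0.40 fully squeezed, about 0.17 clipped on an ear. The spring closes it. Middle line of the clamp = body x turned by minus half of this about body z.
- clamp3: As clamp1. Squeezing its handles needs about 13 N. Jaw pads 2 mm apart at rest, about 20 mm when squeezed to the stop.
- clamp3_arm (a joint): Opening angle between the arms of clamp3, rad: 0 at rest (jaws together), 0.40 fully squeezed, about 0.17 clipped on an ear. The spring closes it. Middle line of the clamp = body x turned by minus half of this about body z.
- clamp4: As clamp1. Clipped on an ear, its handle ends measure about 48 mm across and stand out 116 mm before the ear centre, over whatever lies below; it hangs by the spring alone.
- clamp4_arm (a joint): Opening angle between the arms of clamp4, rad: 0 at rest (jaws together), 0.40 fully squeezed, about 0.17 clipped on an ear. The spring closes it. Middle line of the clamp = body x turned by minus half of this about body z.
- latch1 (a joint): Left hatch latch, rad: 0 = closed, home against the stop in its U-shaped catch, arm along -y of dust_box; positive = open, its free end swung towards the robot (box -x), up to 1.5. Turns about a vertical pivot at x -55, y +85 mm of dust_box. Flat steel arm 125 mm above the bench; 90 mm from the pivot an upright black peg 16 mm across, its top at 163 mm. Stiff (1 N).
- latch2 (a joint): Right hatch latch, made and read as latch1 (each stays where it is left); its pivot is at x -55, y -45 mm of dust_box.
- valve_axis (a point): axis (vertical stem) of a fixed brass ball valve in a pipe bridge, at the lever mid height 100 mm above the bench; z up, y along the pipe (150 mm between its uprights, pipe centre 55 mm above the bench). The flat lever with a blue sleeve reaches 97 mm from the axis; at 75 mm from the axis it is 16 to 18 mm wide and 12 to 14 mm thick.
- valve_lever (a joint): valve opening angle, rad: 0 = shut, lever square to the pipe, pointing along -x of valve_axis; it opens anticlockwise seen from above (lever end swinging to -y of valve_axis), 1.571 = fully open along the pipe. Stiff (about 2 N at the grip), stays where it is left.
- wrench: wrench lying on the bench; bystander, leave it where it is. Origin at the centre of its underside or on its length.
- spare_wheel: spare grey grinding wheel, 124 mm across, 25 mm thick, lying flat; bystander, leave it where it is. Origin at the centre of its underside or on its length.
- oil_can: metal can 62 mm across, 150 mm tall; bystander, leave it where it is. Origin at the centre of its underside or on its length.
- hammer: hammer; bystander, leave it where it is. Origin at the centre of its underside or on its length.
- sanding_block: cork block 70 x 110 x 30 mm; bystander, leave it where it is. Origin at the centre of its underside or on its length.
- steel_bar: dark steel bar 160 x 30 x 25 mm, lying; bystander, leave it where it is. Origin at the centre of its underside or on its length.

How it is judged (in metres and radians):
On the way, in this order (a step that is already met when the one before it is completed fails the run):
1. the air valve is shut (value of joint valve_lever below 0.08 rad), for 0.2 s.
2. every clamp is clipped onto an ear and both latches are closed in their catches (((x of clamp1 in the frame of ear1 between -0.066 and -0.03 m and y of clamp1 in the frame of ear1 between -0.02 and 0.02 m and z of clamp1 in the frame of ear1 between -0.014 and 0.014 m and angle between the z axis of clamp1 and the z axis of ear1, either way round below 0.3 rad) or (x of clamp1 in the frame of ear2 between -0.066 and -0.03 m and y of clamp1 in the frame of ear2 between -0.02 and 0.02 m and z of clamp1 in the frame of ear2 between -0.014 and 0.014 m and angle between the z axis of clamp1 and the z axis of ear2, either way round below 0.3 rad) or (x of clamp1 in the frame of ear3 between -0.066 and -0.03 m and y of clamp1 in the frame of ear3 between -0.02 and 0.02 m and z of clamp1 in the frame of ear3 between -0.014 and 0.014 m and angle between the z axis of clamp1 and the z axis of ear3, either way round below 0.3 rad) or (x of clamp1 in the frame of ear4 between -0.066 and -0.03 m and y of clamp1 in the frame of ear4 between -0.02 and 0.02 m and z of clamp1 in the frame of ear4 between -0.014 and 0.014 m and angle between the z axis of clamp1 and the z axis of ear4, either way round below 0.3 rad)) and value of joint clamp1_arm between 0.1 and 0.26 rad and contact force between each of clamp1, clamp2, clamp3, clamp4 and dust_box above 3 N and linear speed of each of clamp1, clamp2, clamp3, clamp4 below 0.03 m/s and ((x of clamp2 in the frame of ear1 between -0.066 and -0.03 m and y of clamp2 in the frame of ear1 between -0.02 and 0.02 m and z of clamp2 in the frame of ear1 between -0.014 and 0.014 m and angle between the z axis of clamp2 and the z axis of ear1, either way round below 0.3 rad) or (x of clamp2 in the frame of ear2 between -0.066 and -0.03 m and y of clamp2 in the frame of ear2 between -0.02 and 0.02 m and z of clamp2 in the frame of ear2 between -0.014 and 0.014 m and angle between the z axis of clamp2 and the z axis of ear2, either way round below 0.3 rad) or (x of clamp2 in the frame of ear3 between -0.066 and -0.03 m and y of clamp2 in the frame of ear3 between -0.02 and 0.02 m and z of clamp2 in the frame of ear3 between -0.014 and 0.014 m and angle between the z axis of clamp2 and the z axis of ear3, either way round below 0.3 rad) or (x of clamp2 in the frame of ear4 between -0.066 and -0.03 m and y of clamp2 in the frame of ear4 between -0.02 and 0.02 m and z of clamp2 in the frame of ear4 between -0.014 and 0.014 m and angle between the z axis of clamp2 and the z axis of ear4, either way round below 0.3 rad)) and value of joint clamp2_arm between 0.1 and 0.26 rad and ((x of clamp3 in the frame of ear1 between -0.066 and -0.03 m and y of clamp3 in the frame of ear1 between -0.02 and 0.02 m and z of clamp3 in the frame of ear1 between -0.014 and 0.014 m and angle between the z axis of clamp3 and the z axis of ear1, either way round below 0.3 rad) or (x of clamp3 in the frame of ear2 between -0.066 and -0.03 m and y of clamp3 in the frame of ear2 between -0.02 and 0.02 m and z of clamp3 in the frame of ear2 between -0.014 and 0.014 m and angle between the z axis of clamp3 and the z axis of ear2, either way round below 0.3 rad) or (x of clamp3 in the frame of ear3 between -0.066 and -0.03 m and y of clamp3 in the frame of ear3 between -0.02 and 0.02 m and z of clamp3 in the frame of ear3 between -0.014 and 0.014 m and angle between the z axis of clamp3 and the z axis of ear3, either way round below 0.3 rad) or (x of clamp3 in the frame of ear4 between -0.066 and -0.03 m and y of clamp3 in the frame of ear4 between -0.02 and 0.02 m and z of clamp3 in the frame of ear4 between -0.014 and 0.014 m and angle between the z axis of clamp3 and the z axis of ear4, either way round below 0.3 rad)) and value of joint clamp3_arm between 0.1 and 0.26 rad and ((x of clamp4 in the frame of ear1 between -0.066 and -0.03 m and y of clamp4 in the frame of ear1 between -0.02 and 0.02 m and z of clamp4 in the frame of ear1 between -0.014 and 0.014 m and angle between the z axis of clamp4 and the z axis of ear1, either way round below 0.3 rad) or (x of clamp4 in the frame of ear2 between -0.066 and -0.03 m and y of clamp4 in the frame of ear2 between -0.02 and 0.02 m and z of clamp4 in the frame of ear2 between -0.014 and 0.014 m and angle between the z axis of clamp4 and the z axis of ear2, either way round below 0.3 rad) or (x of clamp4 in the frame of ear3 between -0.066 and -0.03 m and y of clamp4 in the frame of ear3 between -0.02 and 0.02 m and z of clamp4 in the frame of ear3 between -0.014 and 0.014 m and angle between the z axis of clamp4 and the z axis of ear3, either way round below 0.3 rad) or (x of clamp4 in the frame of ear4 between -0.066 and -0.03 m and y of clamp4 in the frame of ear4 between -0.02 and 0.02 m and z of clamp4 in the frame of ear4 between -0.014 and 0.014 m and angle between the z axis of clamp4 and the z axis of ear4, either way round below 0.3 rad)) and value of joint clamp4_arm between 0.1 and 0.26 rad and value of joint each of latch1, latch2 below 0.06 rad), for 0.2 s.
3. the valve is opened to 45 degrees (value of joint valve_lever between 0.68 and 0.89 rad and velocity of joint valve_lever between -0.05 and 0.05 rad/s), for 0.2 s.
At the end, for the whole second after the job is handed in: Every clamp present is clipped on an ear (one each): pads within 17 mm of the ear centre along the ear, clamp within 14 mm of mid height and within 17 degrees of level, jaws sprung onto the plate and still; both latches within 3.4 degrees of closed; valve at 45 degrees within 6 degrees and still (all of step 2 and all of step 3); the robot touches nothing.
It fails at once if one of the other things on the bench moved by more than 50 mm (distance of any of wrench, spare_wheel, oil_can, hammer, sanding_block, steel_bar from where it was at the start of the episode above 0.05 m).
Of clamp1, clamp2, clamp3, clamp4 only 3 to 4 are there at a start; the rules pass over those that are not, and their reading is None.
At some moment in a run one of clamp1, clamp2, clamp3, clamp4 may be knocked a few centimetres aside while the robot is not near it.
Once in a run the grip may slacken for a moment while it holds something.
It also fails if it takes over 208 s, if anything falls off the work surface, if the arm or the gripper's body presses on something with over 40 N, if the wrist force passes 120 N, or if a joint passes its speed limit or range.

## Working session

There is one attempt and no reset: what is moved stays moved. The work goes in short steps, Python scripts to look and compute and a shell command to move; the robot and the scene stay as the last step left them, time stands still between calls to the robot, and variables do not carry over. Pictures are saved under pics/ and viewed, at most 14 in all, crops included, and the job is handed in when it is done.

```bash
ls; mkdir -p pics
cat > h.py <<'E'
import numpy as np, cv2
from rig import bot, viewer, workorder, models
def cap(n,save=None):
    info=viewer.camera_info(n); im,d=viewer.capture(n)
    if save: cv2.imwrite('pics/'+save,im)
    return im,d,info
def world(info,u,v,z):
    p=np.array([(u-info['cx'])/info['fx']*z,(v-info['cy'])/info['fy']*z,z])
    T=np.linalg.inv(np.array(info['world_to_cam'])); return T[:3,:3]@p+T[:3,3]
def cloud(info,d):
    v,u=np.mgrid[0:400,0:640]
    P=np.stack([(u-info['cx'])/info['fx']*d,(v-info['cy'])/info['fy']*d,d],-1)
    T=np.linalg.inv(np.array(info['world_to_cam'])); return P@T[:3,:3].T+T[:3,3]
def tool(target,R=None):
    """shift in tool axes to bring TCP to target world pos"""
    s=bot.read_state(); R0=np.array(s['tcp_rot']); return R0.T@(np.array(target)-np.array(s['position']))
E
cat > a.py <<'E'
from h import *
s=bot.read_state(); print(s['time_s'],s['position'],np.round(s['tcp_rot'],3).tolist(),s['opening'])
for n in ['scene','side','wrist']:
    im,d,info=cap(n,n+'0.png'); T=np.linalg.inv(np.array(info['world_to_cam'])); print(n,np.round(T[:3,3],3),np.round(T[:3,2],3),info['fx'])
for n in ['scene','side']:
    for t in ['dust_box','ear1','ear2','ear3','ear4','clamp1','clamp2','clamp3','clamp4','valve_axis','wrench','spare_wheel','oil_can','hammer','sanding_block','steel_bar']:
        print(n,t,[(np.round(r['xyz'],3).tolist(),round(r['p'],2)) for r in models.tip_of(n,t)][:5])
E
python3 a.py
```

```text
pics
0.0 [0.15598621 0.60448971 0.23255628] [[-0.968, 0.25, -0.001], [0.25, 0.968, -0.002], [0.0, -0.002, -1.0]] 1.0006535745337077
scene [1.126 0.576 0.822] [-0.527 -0.531 -0.664] 431.69656353812735
side [ 0.422 -0.927  0.919] [ 0.101  0.748 -0.656] 447.63308063906834
wrist [0.089 0.622 0.383] [ 0.24  -0.065 -0.969] 328.5248479544434
scene dust_box [([0.734, -0.079, -0.003], 0.74)]
scene ear1 [([0.637, -0.029, 0.058], 0.97), ([0.642, 0.086, 0.056], 0.97), ([0.63, -0.136, 0.061], 0.81), ([0.627, -0.24, 0.061], 0.6), ([0.498, 0.453, 0.003], 0.41)]
scene ear2 [([0.637, -0.029, 0.058], 0.97), ([0.642, 0.086, 0.056], 0.97), ([0.63, -0.136, 0.061], 0.81), ([0.627, -0.24, 0.061], 0.6), ([0.498, 0.453, 0.003], 0.41)]
scene ear3 [([0.637, -0.029, 0.058], 0.97), ([0.642, 0.086, 0.056], 0.97), ([0.63, -0.136, 0.061], 0.81), ([0.627, -0.24, 0.061], 0.6), ([0.498, 0.453, 0.003], 0.41)]
scene ear4 [([0.637, -0.029, 0.058], 0.97), ([0.642, 0.086, 0.056], 0.97), ([0.63, -0.136, 0.061], 0.81), ([0.627, -0.24, 0.061], 0.6), ([0.498, 0.453, 0.003], 0.41)]
scene clamp1 [([0.443, 0.126, 0.012], 0.77), (
[... 1534 characters left out ...]
452, -0.012, 0.012], 0.81)]
side clamp3 [([0.442, 0.123, 0.012], 0.93), ([0.466, -0.309, 0.014], 0.82), ([0.452, -0.012, 0.012], 0.81)]
side clamp4 [([0.442, 0.123, 0.012], 0.93), ([0.466, -0.309, 0.014], 0.82), ([0.452, -0.012, 0.012], 0.81)]
side valve_axis [([0.556, 0.338, 0.098], 0.78)]
side wrench [([0.734, -0.085, -0.002], 0.51), ([0.497, 0.457, -0.001], 0.48)]
side spare_wheel [([0.366, 0.33, -0.001], 0.72), ([0.733, -0.086, -0.003], 0.47)]
side oil_can [([0.616, -0.362, -0.0], 0.85)]
side hammer [([0.464, -0.429, 0.002], 0.92), ([0.732, -0.085, -0.001], 0.65), ([0.614, -0.359, 0.003], 0.31)]
side sanding_block [([0.64, 0.263, 0.0], 0.97)]
side steel_bar [([0.462, 0.218, 0.004], 0.8)]
```

View pics/scene0.png

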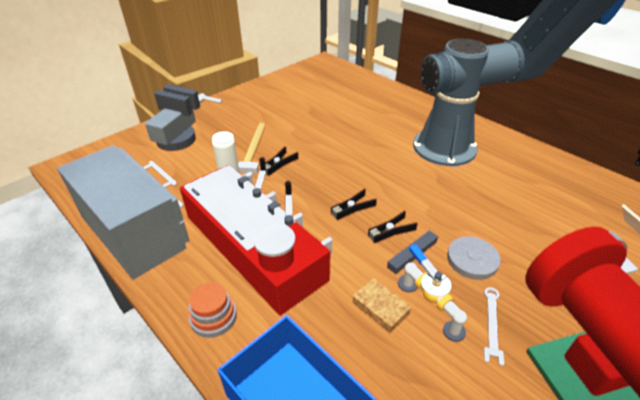

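View pics/side0.png

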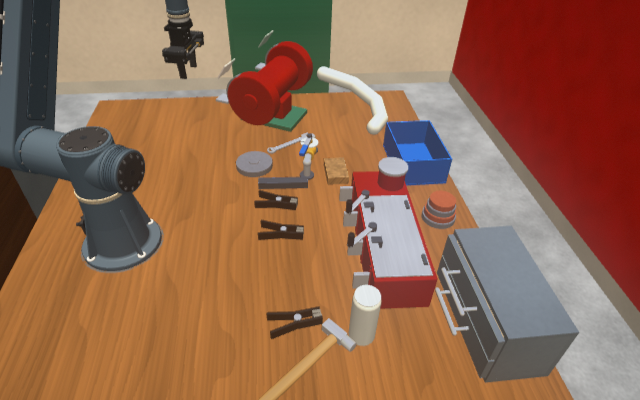

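The scene picture shows three clamps at about (352,205), (392,228) and (280,160), with jaws towards the box. Both latches are open towards the robot at (262,175) and (289,198), and the blue lever is at (425,262). The side picture agrees, with clamps at (278,200), (283,230) and (297,321). Next I measure directions.

```bash
cat > m.py <<'E'
from h import *
import sys
def clamps(cams=('scene','side')):
    for n in cams:
        im,d,info=cap(n); P=cloud(info,d)
        tips=models.tip_of(n,'clamp1'); 
        for r in models.outline_of(n,'clamp1'):
            m=r['mask']&(d>0); Q=P[m]; Q=Q[(Q[:,2]>.012)&(Q[:,2]<.2)]
            if len(Q)<25: continue
            c,_,vt=np.linalg.svd(Q[:,:2]-Q[:,:2].mean(0),full_matrices=False)
            a=vt[0]*np.sign(vt[0,0]); t=(Q[:,:2]-Q[:,:2].mean(0))@a
            w=(Q[:,:2]-Q[:,:2].mean(0))@[-a[1],a[0]]
            def mid(s): return (w[s].min()+w[s].max())/2
            lo=t<np.quantile(t,.25); hi=t>np.quantile(t,.75)
            sl=(mid(hi)-mid(lo))/(t[hi].mean()-t[lo].mean())
            tip=min(tips,key=lambda r:np.linalg.norm(np.array(r['xyz'])[:2]-Q[:,:2].mean(0)))['xyz'] if tips else None
            print(n,'clamp p%.2f'%r['p'],len(Q),'mean',np.round(Q.mean(0),3),'yaw pca %.1f corr %.1f'%(np.degrees(np.arctan2(a[1],a[0])),np.degrees(np.arctan2(a[1],a[0])+np.arctan(sl))),'t',np.round([t.min(),t.max()],3),'w(lo,hi)',np.round([np.ptp(w[lo]),np.ptp(w[hi])],3),'zmax %.3f'%np.quantile(Q[:,2],.95),'tip',np.round(tip,3))
def lever(cams=('scene','side')):
    for n in cams:
        im,d,info=cap(n); P=cloud(info,d); hsv=cv2.cvtColor(im,cv2.COLOR_BGR2HSV)
        near=np.hypot(P[...,0]-.557,P[...,1]-.338)<.13
        m=near&(d>0)&(P[...,2]>.08)&(P[...,2]<.13)&(hsv[...,0]>95)&(hsv[...,0]<130)&(hsv[...,1]>120)
        Q=P[m]; c=Q.mean(0); v=np.linalg.svd(Q[:,:2]-c[:2],full_matrices=False)[2][0]
        print(n,'lever',len(Q),np.round(c,3),'dir from axis',np.round(np.degrees(np.arctan2(c[1]-.338,c[0]-.557)),1),'pca',np.round(np.degrees(np.arctan2(v[1],v[0])),1))
        m=near&(d>0)&(P[...,2]>.03)&(P[...,2]<.078); Q=P[m]; c=Q.mean(0)
        v=np.linalg.svd(Q[:,:2]-c[:2],full_matrices=False)[2][0]; print('  pipe',len(Q),np.round(c,3),'yaw',np.round(np.degrees(np.arctan2(v[1],v[0])),1),np.ptp((Q-c)[:,:2]@v))
def pegs(cams=('scene','side')):
    for n in cams:
        im,d,info=cap(n); P=cloud(info,d)
        m=(d>0)&(P[...,2]>.135)&(P[...,2]<.175)&(P[...,0]>.5)&(P[...,0]<.8)&(P[...,1]>-.3)&(P[...,1]<.15)&(im.max(-1)<90)
        k,l,st,c=cv2.connectedComponentsWithStats(m.astype(np.uint8),connectivity=8)
        for i in range(1,k):
            if st[i,4]>8: Q=P[l==i]; print(n,'peg',st[i,4],np.round(c[i]),np.round(np.median(Q,0),3),np.round(Q.max(0),3),np.round(Q.min(0),3))
if __name__=='__main__':
    for a in sys.argv[1:]: globals()[a]()
E
python3 m.py clamps lever pegs
```

```text
scene clamp p0.95 532 mean [0.445 0.126 0.023] yaw pca -16.6 corr -16.3 t [-0.071  0.058] w(lo,hi) [0.058 0.035] zmax 0.029 tip [0.444 0.126 0.016]
scene clamp p0.82 478 mean [ 0.451 -0.005  0.023] yaw pca -12.1 corr -10.4 t [-0.07   0.058] w(lo,hi) [0.059 0.037] zmax 0.030 tip [ 0.452 -0.009  0.009]
scene clamp p0.56 304 mean [ 0.463 -0.304  0.023] yaw pca 10.9 corr 7.3 t [-0.065  0.06 ] w(lo,hi) [0.055 0.036] zmax 0.029 tip [ 0.452 -0.009  0.009]
side clamp p0.72 436 mean [ 0.446 -0.014  0.021] yaw pca -8.4 corr -9.8 t [-0.067  0.059] w(lo,hi) [0.054 0.037] zmax 0.027 tip [ 0.449 -0.015  0.015]
side clamp p0.67 383 mean [0.437 0.119 0.021] yaw pca -14.6 corr -15.2 t [-0.066  0.06 ] w(lo,hi) [0.059 0.039] zmax 0.027 tip [0.44  0.12  0.013]
side clamp p0.59 668 mean [ 0.462 -0.313  0.022] yaw pca 7.7 corr 8.5 t [-0.066  0.061] w(lo,hi) [0.059 0.037] zmax 0.027 tip [ 0.464 -0.309  0.012]
scene lever 163 [0.535 0.265 0.107] dir from axis -106.6 pca -112.3
  pipe 1770 [0.6   0.318 0.048] yaw 112.5 0.20353772094398329
side lever 53 [0.531 0.26  0.104] dir from axis -108.3 pca -111.1
  pipe 292 [0.575 0.284 0.051] yaw 22.8 0.15190486715485046
scene peg 51 [262. 163.] [ 0.61  -0.179  0.151] [ 0.616 -0.176  0.166] [ 0.601 -0.185  0.136]
scene peg 53 [288. 187.] [ 0.626 -0.059  0.151] [ 0.63  -0.055  0.166] [ 0.62  -0.065  0.137]
side peg 55 [349. 204.] [ 0.62  -0.07   0.151] [ 0.629 -0.063  0.165] [ 0.614 -0.074  0.136]
side peg 62 [351. 238.] [ 0.604 -0.191  0.154] [ 0.612 -0.182  0.164] [ 0.597 -0.195  0.136]
```

Run:
```python
import cv2
a=cv2.imread('pics/scene0.png');b=cv2.imread('pics/side0.png')
A=cv2.resize(a[150:350,170:500],None,fx=2.4,fy=2.4,interpolation=cv2.INTER_CUBIC)[:300*2]
cv2.imwrite('pics/z1.png',A[:, :800])
cv2.imwrite('pics/z2.png',cv2.resize(b[120:345,230:450],(780,600),interpolation=cv2.INTER_CUBIC))
```

```text
(no output)
```

View pics/z1.png

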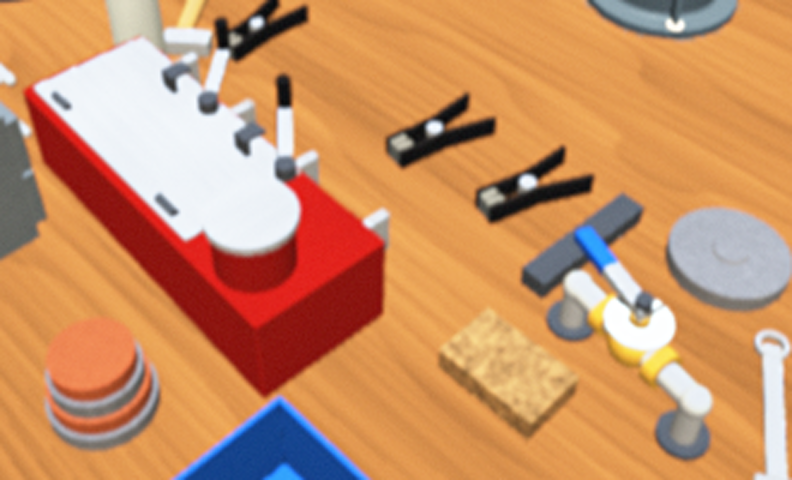

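View pics/z2.png

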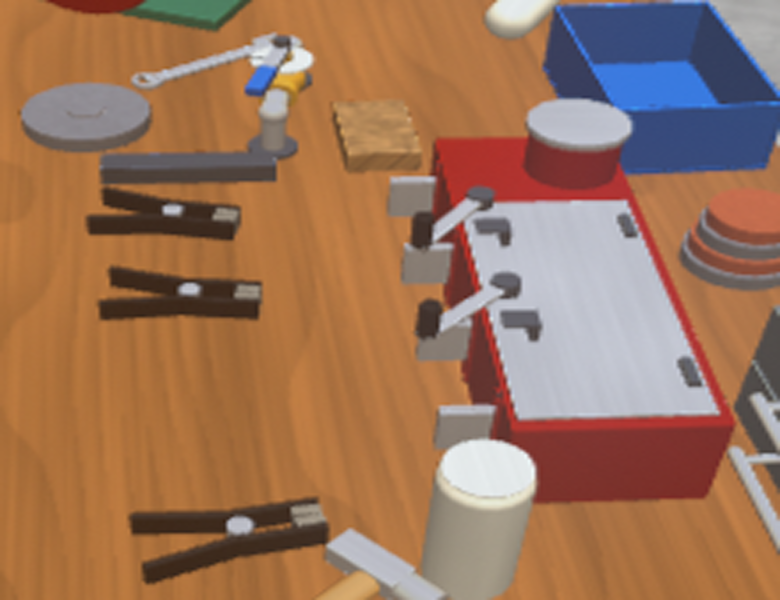

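The crops show the lever pointing between the uprights' line and the robot. The pipe ends are at about scene (412,268) and (457,317), the latches stand about 55 degrees open, and the catches are at (245,207) and (272,208)-ish. I measure the pipe next.

Run:
```python
from h import *
for n in ['scene','side']:
    im,d,info=cap(n); P=cloud(info,d); rel=P[...,:2]-[.557,.338]; r=np.hypot(rel[...,0],rel[...,1])
    for lo,hi in ((.035,.06),(.06,.1)):
        m=(d>0)&(r>lo)&(r<hi)&(P[...,2]>.04)&(P[...,2]<.078)
        a=np.degrees(np.arctan2(rel[...,1],rel[...,0]))[m]
        h,e=np.histogram(a,bins=36,range=(-180,180)); print(n,lo,[(int(e[i]),int(h[i])) for i in range(36) if h[i]>5])
    # symmetrical: end caps
    for s in (1,-1):
        m=(d>0)&(r>.06)&(r<.095)&(P[...,2]>.045)&(P[...,2]<.078)&(s*rel[...,1]>0); Q=P[m]
        if len(Q): print(n,s,len(Q),np.round(np.median(Q,0),3))
    # steel bar & box
    for t in('steel_bar',):
        for q in models.outline_of(n,t)[:1]:
            Q=P[q['mask']&(d>0)]; Q=Q[Q[:,2]>.01]; print(t,q['p'],np.round(Q.min(0),3),np.round(Q.max(0),3))
```

```text
scene 0.035 [(-110, 14), (-100, 35), (-90, 39), (-80, 31), (-70, 11), (40, 24), (50, 37), (60, 78), (70, 44), (80, 21), (90, 9)]
scene 0.06 [(-110, 25), (-100, 103), (-90, 15), (60, 85), (70, 113), (80, 20)]
scene 1 199 [0.581 0.41  0.065]
scene -1 132 [0.552 0.266 0.066]
steel_bar 0.81 [0.382 0.195 0.01 ] [0.544 0.234 0.031]
side 0.035 [(-120, 8), (-110, 10), (-100, 19), (-90, 18), (-80, 7)]
side 0.06 [(-110, 40), (-100, 38), (70, 8)]
side 1 13 [0.579 0.405 0.064]
side -1 72 [0.542 0.255 0.061]
steel_bar 0.55 [0.38  0.191 0.01 ] [0.54  0.237 0.028]
```

```bash
cat >> h.py <<'E'
from scipy.spatial.transform import Rotation as Ro
def go(x,y,z,th,tilt=0):
    """print row for TCP target, tool down, tool y at angle th deg (world)"""
    s=bot.read_state(); R0=np.array(s['tcp_rot']); c,n=np.cos(np.radians(th)),np.sin(np.radians(th))
    R=np.array([[-n*-1 if False else n, c,0],[-c,n,0],[0,0,-1]]).astype(float)
    R[:,0]=np.cross(R[:,1],R[:,2])
    sh=R0.T@(np.array([x,y,z])-s['position']); rv=Ro.from_matrix(R0.T@R).as_rotvec(degrees=True)
    print('t%.1f'%s['time_s'],'row',np.round(sh,4).tolist(),np.round(rv,1).tolist(),'len %.3f'%np.linalg.norm(sh))
def fr(c,yaw,*pts):
    a=np.radians(yaw); M=np.array([[np.cos(a),-np.sin(a)],[np.sin(a),np.cos(a)]])
    return [np.round(M@np.array(p)+c,4) for p in pts]
E
python3 - <<'E'
from h import *
ax=np.array([.560,.337])
a=np.radians(-109); p=ax+.078*np.array([np.cos(a),np.sin(a)]); print(p)
go(*p,.17,161); go(*p,.092,161)
E
```

```text
[0.53460568 0.26324955]
t2.5 row [-0.4518, -0.2364, 0.0636] [-0.0, -0.0, -85.5] len 0.514
t2.5 row [-0.4518, -0.2364, 0.1416] [-0.0, -0.0, -85.5] len 0.529
```

```bash
python3 -m jog '[[1,-0.452,-0.236,0.05,0,0,-85.5],[1,-0.452,-0.236,0.05,0,0,-85.5],[1,-0.452,-0.236,0.05,0,0,-85.5],[1,-0.452,-0.236,0.05,0,0,-85.5],[1,-0.452,-0.236,0.05,0,0,-85.5],[1,-0.452,-0.236,0.05,0,0,-85.5],[1,-0.452,-0.236,0.05,0,0,-85.5],[1,-0.452,-0.236,0.05,0,0,-85.5],[1,-0.452,-0.236,0.05,0,0,-85.5],[1,-0.452,-0.236,0.05,0,0,-85.5],[1,-0.452,-0.236,0.05,0,0,-85.5],[1,-0.452,-0.236,0.05,0,0,-85.5]]'
python3 - <<'E'
from h import *
im,d,info=cap('wrist','w1.png')
T=np.array(info['world_to_cam'])
for p in [(.56,.337,.1),(.5346,.2632,.1)]:
    q=T[:3,:3]@p+T[:3,3]; print(q[0]/q[2]*info['fx']+info['cx'],q[1]/q[2]*info['fy']+info['cy'])
P=cloud(info,d); hsv=cv2.cvtColor(im,cv2.COLOR_BGR2HSV)
m=(d>0)&(P[...,2]>.07)&(P[...,2]<.13)&(hsv[...,0]>95)&(hsv[...,0]<130)&(hsv[...,1]>120)
Q=P[m]; c=Q.mean(0); v=np.linalg.svd(Q[:,:2]-c[:2],full_matrices=False)[2][0]
print(len(Q),c,v,np.degrees(np.arctan2(v[1],v[0])),[ (round(r['p'],2),np.round(r['xyz'],3)) for r in models.tip_of('wrist','valve_axis')])
E
```

```text
time_s: 3.95
position: [0.5337, 0.2646, 0.1837]
tcp_rot: [[-0.324, -0.946, -0.001], [-0.946, 0.324, 0.0], [0.0, 0.001, -1.0]]
force: [1.0, 0.3, -0.0]
opening: 0.999
grasp_force: 0.0
316.6347377254056 300.4031288940448
316.4661273980272 206.5630874255846
1544 [0.52960987 0.26430745 0.10568657] [0.3515128  0.93618307] 69.4201270688568 [(0.89, array([0.557, 0.334, 0.096]))]
```

View pics/w1.png

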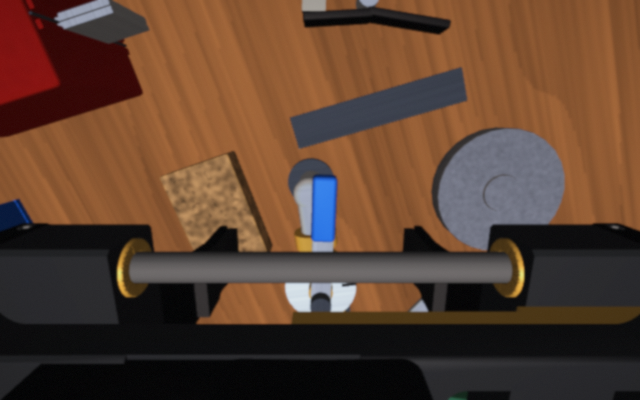

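The wrist picture shows the blue sleeve at (324,208), about 4 mm beside the predicted line, and the axis at about (320,300). I correct for that, descend and grip.

```bash
python3 -m jog '[[0.7,0.001,0.0035,0.045,0,0,1.5],[0.7,0.001,0.0035,0.091,0,0,1.5],[0.7,0.001,0.0035,0.091,0,0,1.5],[0,0.001,0.0035,0.091,0,0,1.5],[0,0.001,0.0035,0.091,0,0,1.5],[0,0.001,0.0035,0.091,0,0,1.5],[0,0.001,0.0035,0.091,0,0,1.5],[0,0.001,0.0035,0.091,0,0,1.5]]'
```

```text
time_s: 5.05
position: [0.5314, 0.2638, 0.0929]
tcp_rot: [[-0.35, -0.937, 0.001], [-0.937, 0.35, 0.0], [-0.0, -0.0, -1.0]]
force: [-0.4, 0.4, 0.2]
opening: 0.218
grasp_force: 0.0
```

```bash
python3 -m jog '[[0,0,0,0,0,0,0],[0,0,0,0,0,0,0],[0,-0.001,0.013,0,0,0,10],[0,-0.0045,0.026,0,0,0,20],[0,-0.010,0.038,0,0,0,30],[0,-0.0175,0.0485,0,0,0,40],[0,-0.027,0.058,0,0,0,50],[0,-0.038,0.0655,0,0,0,60],[0,-0.050,0.071,0,0,0,70],[0,-0.0625,0.0745,0,0,0,80],[0,-0.0625,0.0745,0,0,0,80]]'
```

```text
time_s: 6.42
position: [0.4826, 0.3493, 0.0927]
tcp_rot: [[-0.984, 0.179, -0.001], [0.179, 0.984, 0.001], [0.001, 0.0, -1.0]]
force: [-3.3, 2.3, 5.5]
opening: 0.175
grasp_force: 30.0
```

```bash
python3 -m jog '[[0,0,0.003,0,0,0,2],[0,0,0.0055,0,0,0,4],[0,0,0.0055,0,0,0,4],[0,0,0.0055,0,0,0,4]]'
```

```text
time_s: 6.92
position: [0.4831, 0.3511, 0.0927]
tcp_rot: [[-0.97, 0.243, -0.003], [0.243, 0.97, -0.005], [0.002, -0.006, -1.0]]
force: [-1.8, -5.3, 6.3]
opening: 0.182
grasp_force: 30.0
```

```bash
python3 -m jog '[[0,0,0.004,0,0,0,-3],[0,0,0.004,0,0,0,-3],[0.6,0,0.000,0,0,0,-3],[0.6,0,0,0,0,0,-3],[0.6,0,0,0,0,0,-3],[0.6,0,0,-0.05,0,0,-3],[1,0,0,-0.1,0,0,-3],[1,0,0,-0.1,0,0,-3]]'
python3 - <<'E'
from h import *
im,d,info=cap('wrist','w2.png'); P=cloud(info,d); hsv=cv2.cvtColor(im,cv2.COLOR_BGR2HSV)
m=(d>0)&(P[...,2]>.07)&(P[...,2]<.13)&(hsv[...,0]>95)&(hsv[...,0]<130)&(hsv[...,1]>120)
Q=P[m]; c=Q.mean(0); v=np.linalg.svd(Q[:,:2]-c[:2],full_matrices=False)[2][0]
print(len(Q),c,np.degrees(np.arctan2(v[1],v[0])),np.degrees(np.arctan2(c[1]-.336,c[0]-.557)),[ (round(r['p'],2),np.round(r['xyz'],3)) for r in models.tip_of('wrist','valve_axis')])
E
```

```text
time_s: 7.92
position: [0.4873, 0.3558, 0.1969]
tcp_rot: [[-0.98, 0.198, 0.01], [0.198, 0.98, 0.005], [-0.008, 0.006, -1.0]]
force: [0.9, 0.3, -1.1]
opening: 0.741
grasp_force: 0.0
1391 [0.48186166 0.35089027 0.10575371] -11.563311063491392 168.79084475116127 [(0.68, array([0.558, 0.334, 0.099]))]
```

```bash
python3 m.py lever pegs
```

```text
scene lever 156 [0.488 0.354 0.107] dir from axis 167.3 pca -11.6
  pipe 1765 [0.6   0.318 0.048] yaw 111.9 0.20392189136526262
side lever 64 [0.483 0.345 0.103] dir from axis 174.4 pca -8.2
  pipe 315 [0.569 0.287 0.053] yaw -177.4 0.14387435401337884
scene peg 53 [262. 163.] [ 0.61  -0.179  0.152] [ 0.616 -0.175  0.166] [ 0.6   -0.185  0.135]
scene peg 53 [288. 187.] [ 0.626 -0.059  0.152] [ 0.631 -0.055  0.168] [ 0.62  -0.066  0.136]
side peg 56 [349. 205.] [ 0.62  -0.07   0.152] [ 0.628 -0.062  0.165] [ 0.613 -0.074  0.136]
side peg 62 [351. 238.] [ 0.604 -0.191  0.153] [ 0.612 -0.183  0.165] [ 0.598 -0.194  0.135]
```

The valve is shut: it is home on its stop, lever direction 168.4°. Now the latches.

Run:
```python
from h import *
go(.623,-.0645,.215,-10)
```

```text
t8.2 row [-0.2199, -0.3818, -0.024] [-0.2, -0.0, 88.5] len 0.441
```

```bash
python3 -m jog '[[0.5,-0.055,-0.095,-0.024,0,0,10],[0.5,-0.22,-0.382,-0.024,0,0,88],[0.5,-0.22,-0.382,-0.024,0,0,88],[0.5,-0.22,-0.382,-0.024,0,0,88],[0.5,-0.22,-0.382,-0.024,0,0,88],[0.5,-0.22,-0.382,-0.024,0,0,88],[0.5,-0.22,-0.382,-0.024,0,0,88],[0.5,-0.22,-0.382,-0.024,0,0,88],[0.5,-0.22,-0.382,-0.024,0,0,88],[0.5,-0.22,-0.382,-0.024,0,0,88],[0.5,-0.22,-0.382,-0.024,0,0,88]]'
python3 - <<'E'
from h import *
go(.623,-.0645,.142,-10)
im,d,info=cap('wrist','w3.png'); P=cloud(info,d)
m=(d>0)&(P[...,2]>.15)&(P[...,2]<.172)&(im.max(-1)<90)
k,l,st,c=cv2.connectedComponentsWithStats(m.astype(np.uint8))
for i in range(1,k):
    if st[i,4]>20: print(st[i,4],c[i],np.round(np.mean(P[l==i],0),4))
E
```

```text
time_s: 9.6
position: [0.6235, -0.064, 0.2158]
tcp_rot: [[0.164, 0.987, -0.001], [0.987, -0.164, 0.0], [0.0, -0.001, -1.0]]
force: [-0.5, -0.4, -0.5]
opening: 0.502
grasp_force: 0.0
t9.6 row [-0.0006, -0.0003, 0.0738] [-0.1, -0.0, 0.6] len 0.074
709 [497.82792666  20.94076164] [0.7397 0.0359 0.1623]
497 [317.68008048 219.03018109] [ 0.6204 -0.0634  0.1608]
```

View pics/w3.png

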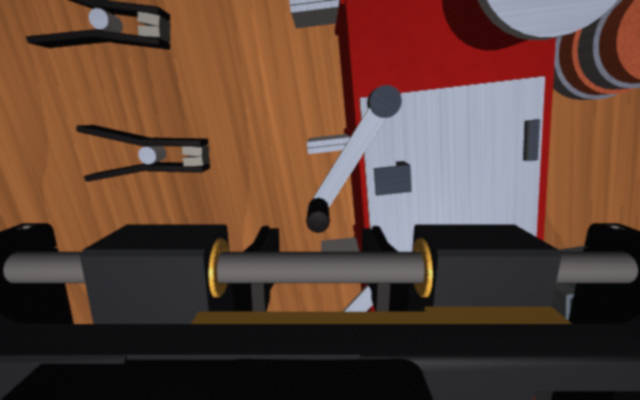

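The peg is at (317,219) in the wrist view, centred between the fingers, with the catch at (392,178). I grip it and swing.

```bash
python3 -m jog '[[0.5,0,-0.002,0.05,0,0,0],[0.5,0,-0.002,0.073,0,0,0],[0.5,0,-0.002,0.073,0,0,0],[0,0,-0.002,0.073,0,0,0],[0,0,-0.002,0.073,0,0,0],[0,0,-0.002,0.073,0,0,0],[0,0,-0.002,0.073,0,0,0],[0,0,-0.002,0.073,0,0,0]]'
python3 -m jog '[[0,-0.0068,0.014,0,0,0,0],[0,-0.011,0.029,0,0,0,0],[0,-0.0125,0.045,0,0,0,0],[0,-0.012,0.056,0,0,0,0],[0,-0.012,0.059,0,0,0,0],[0,-0.012,0.059,0,0,0,0]]'
```

```text
time_s: 10.65
position: [0.6221, -0.0642, 0.1444]
tcp_rot: [[0.165, 0.986, 0.001], [0.986, -0.165, -0.0], [-0.0, 0.001, -1.0]]
force: [-0.4, 0.2, 4.5]
opening: 0.173
grasp_force: 30.0
time_s: 11.4
position: [0.6755, -0.0873, 0.1443]
tcp_rot: [[0.163, 0.987, -0.007], [0.987, -0.163, -0.003], [-0.004, -0.006, -1.0]]
force: [-7.5, -2.8, 7.9]
opening: 0.172
grasp_force: 30.0
```

```bash
python3 -m jog '[[0,0,0.004,0,0,0,0],[0,0,0.004,0,0,0,0],[0.5,0,-0.001,0,0,0,0],[0.5,0,-0.001,0,0,0,0],[0.5,0,-0.001,0,0,0,0],[0.5,0,-0.001,-0.045,0,0,0],[0.5,0,-0.001,-0.075,0,0,0]]'
python3 - <<'E'
from h import *
go(.606,-.186,.217,-10)
E
python3 m.py pegs
```

```text
time_s: 12.28
position: [0.6783, -0.0854, 0.2198]
tcp_rot: [[0.165, 0.986, 0.002], [0.986, -0.165, -0.0], [0.0, 0.002, -1.0]]
force: [0.3, -0.6, -0.4]
opening: 0.493
grasp_force: 0.0
t12.3 row [-0.1111, -0.0547, 0.0027] [0.1, -0.0, 0.5] len 0.124
scene peg 51 [262. 163.] [ 0.61  -0.18   0.152] [ 0.615 -0.175  0.166] [ 0.6   -0.186  0.135]
scene peg 60 [265. 193.] [ 0.68  -0.08   0.153] [ 0.685 -0.076  0.165] [ 0.674 -0.087  0.136]
side peg 60 [371. 209.] [ 0.674 -0.092  0.155] [ 0.681 -0.08   0.165] [ 0.666 -0.098  0.135]
side peg 60 [351. 238.] [ 0.604 -0.192  0.154] [ 0.612 -0.185  0.165] [ 0.598 -0.196  0.137]
```

```bash
python3 -m jog '[[0.5,-0.055,-0.027,0,0,0,0],[0.5,-0.111,-0.054,0.003,0,0,0],[0.5,-0.111,-0.054,0.003,0,0,0],[0.5,-0.111,-0.054,0.05,0,0,0],[0.5,-0.111,-0.054,0.077,0,0,0],[0.5,-0.111,-0.054,0.077,0,0,0],[0,-0.111,-0.054,0.077,0,0,0],[0,-0.111,-0.054,0.077,0,0,0],[0,-0.111,-0.054,0.077,0,0,0],[0,-0.111,-0.054,0.077,0,0,0],[0,-0.111,-0.054,0.077,0,0,0]]'
python3 -m jog '[[0,-0.011,0.017,0,0,0,0],[0,-0.0176,0.036,0,0,0,0],[0,-0.0195,0.055,0,0,0,0],[0,-0.0194,0.066,0,0,0,0],[0,-0.0194,0.071,0,0,0,0],[0,-0.0194,0.071,0,0,0,0],[0,-0.0194,0.071,0,0,0,0]]'
```

```text
time_s: 13.75
position: [0.6058, -0.1862, 0.1425]
tcp_rot: [[0.165, 0.986, 0.001], [0.986, -0.165, -0.001], [-0.0, 0.001, -1.0]]
force: [-0.2, 0.4, 5.4]
opening: 0.175
grasp_force: 30.0
time_s: 14.62
position: [0.6686, -0.2184, 0.1424]
tcp_rot: [[0.163, 0.987, -0.009], [0.987, -0.163, -0.002], [-0.003, -0.008, -1.0]]
force: [-9.4, -3.1, 8.4]
opening: 0.178
grasp_force: 30.0
```

```bash
python3 -m jog '[[0.5,-0.0005,-0.006,0,0,0,0],[0.5,-0.0005,-0.006,0,0,0,0],[0.5,-0.0005,-0.006,0,0,0,0],[0.5,-0.0005,-0.006,-0.05,0,0,0],[0.8,-0.0005,-0.006,-0.08,0,0,0]]'
python3 - <<'E'
from h import *
go(.4204,-.3153,.2,-82)
E
python3 m.py pegs
```

```text
time_s: 15.25
position: [0.6675, -0.2163, 0.2232]
tcp_rot: [[0.164, 0.986, 0.002], [0.986, -0.164, -0.001], [-0.0, 0.002, -1.0]]
force: [0.1, 0.3, -0.1]
opening: 0.544
grasp_force: 0.0
t15.2 row [-0.1382, -0.2275, 0.0227] [0.1, -0.1, 72.5] len 0.267
scene peg 54 [235. 168.] [ 0.673 -0.21   0.153] [ 0.678 -0.206  0.168] [ 0.666 -0.219  0.137]
scene peg 58 [265. 193.] [ 0.68  -0.081  0.153] [ 0.684 -0.076  0.166] [ 0.672 -0.089  0.136]
side peg 68 [379. 245.] [ 0.666 -0.222  0.153] [ 0.674 -0.214  0.165] [ 0.661 -0.226  0.135]
```

```bash
python3 -m jog '[[1,-0.035,-0.057,0,0,0,10],[1,-0.07,-0.114,0,0,0,20],[1,-0.138,-0.2275,0.02,0,0,72.5],[1,-0.138,-0.2275,0.02,0,0,72.5],[1,-0.138,-0.2275,0.02,0,0,72.5],[1,-0.138,-0.2275,0.02,0,0,72.5],[1,-0.138,-0.2275,0.02,0,0,72.5],[1,-0.138,-0.2275,0.02,0,0,72.5],[1,-0.138,-0.2275,0.02,0,0,72.5]]'
cat > c.py <<'E'
from h import *
import sys
# measure the nearest clamp with the wrist camera: python3 c.py x y yaw
hx,hy,yaw=map(float,sys.argv[1:4])
s=bot.read_state(); im,d,info=cap('wrist',sys.argv[4] if len(sys.argv)>4 else None); P=cloud(info,d)
T=[t for t in models.tip_of('wrist','clamp1')]; print([(round(t['p'],2),np.round(t['xyz'],3).tolist()) for t in T][:3])
for r in models.outline_of('wrist','clamp1'):
    m=r['mask']&(d>0); Q=P[m]; c=Q[:,:2].mean(0)
    if np.hypot(*(c-[hx,hy]))>.07: continue
    Q=Q[(Q[:,2]>.012)&(Q[:,2]<.05)]
    for it in range(3):
        a=np.radians(yaw); u=np.array([np.cos(a),np.sin(a)]); n=np.array([-u[1],u[0]])
        t=Q[:,:2]@u; w=Q[:,:2]@n; b=np.linspace(t.min(),t.max(),9); mids=[];tt=[];wd=[]
        for i in range(8):
            k=(t>=b[i])&(t<b[i+1])
            if k.sum()>5: mids.append((w[k].min()+w[k].max())/2); tt.append((b[i]+b[i+1])/2); wd.append(np.ptp(w[k]))
        f=np.polyfit(tt,mids,1); yaw+=np.degrees(np.arctan(f[0]))
    h=u*(t.max()-.057)+n*(f[0]*(t.max()-.057)+f[1])
    print('p%.2f n%d'%(r['p'],len(Q)),'yaw %.1f'%yaw,'len %.3f'%np.ptp(t),'widths',np.round(wd,3),'hinge(tip-57)',np.round(h,4),'grip',np.round(h-.045*np.array([np.cos(np.radians(yaw)),np.sin(np.radians(yaw))]),4))
E
python3 c.py .465 -.309 8 w4.png
```

```text
time_s: 16.48
position: [0.4192, -0.3146, 0.2009]
tcp_rot: [[0.99, 0.142, -0.001], [0.142, -0.99, 0.001], [-0.001, -0.001, -1.0]]
force: [-0.1, -0.1, -0.2]
opening: 1.0
grasp_force: 0.0
[(0.92, [0.463, -0.307, 0.013]), (0.83, [0.449, -0.009, 0.014])]
p0.81 n2610 yaw 7.5 len 0.126 widths [0.058 0.052 0.045 0.039 0.033 0.033 0.033 0.033] hinge(tip-57) [ 0.4636 -0.3105] grip [ 0.419  -0.3164]
```

View pics/w4.png

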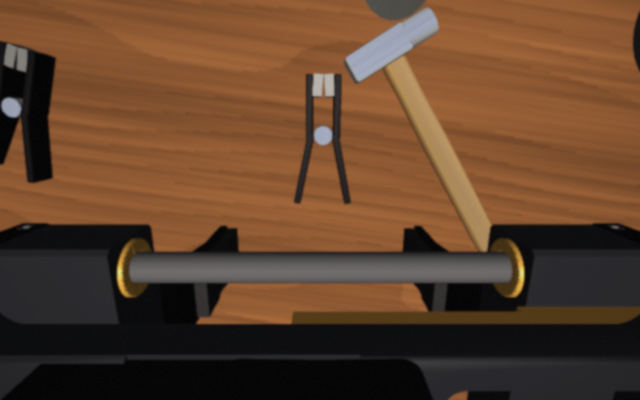

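The wrist picture shows the clamp at (322,140) centred between the fingers and the hammer handle well clear to the right. I descend and squeeze.

```bash
python3 -m jog '[[0.8,0,0.001,0.05,0,0,0.5],[0.8,0,0.001,0.11,0,0,0.5],[0.8,0,0.001,0.16,0,0,0.5],[0.8,0,0.001,0.18,0,0,0.5],[0.8,0,0.001,0.187,0,0,0.5],[0.8,0,0.001,0.187,0,0,0.5],[0,0,0.001,0.187,0,0,0.5],[0,0,0.001,0.187,0,0,0.5],[0,0,0.001,0.187,0,0,0.5],[0,0,0.001,0.187,0,0,0.5],[0,0,0.001,0.187,0,0,0.5],[0,0,0.001,0.187,0,0,0.5],[0,0,0.001,0.187,0,0,0.5]]'
```

```text
time_s: 18.25
position: [0.4199, -0.3167, 0.0156]
tcp_rot: [[0.991, 0.132, 0.001], [0.132, -0.991, -0.002], [0.001, 0.002, -1.0]]
force: [-0.4, 0.1, 6.0]
opening: 0.35
grasp_force: 30.1
```

The opening of 0.35 gives 30.5 mm, so the clamp is fully squeezed. I lift it and go before ear 2.

```bash
python3 -m jog '[[0,0,0,-0.03,0,0,0],[0,0,0,-0.07,0,0,0],[0,0,0,-0.1,0,0,0]]'
python3 - <<'E'
from h import *
go(.4705,-.1248,.1,-93.2)
E
```

```text
time_s: 18.62
position: [0.4194, -0.3159, 0.1158]
tcp_rot: [[0.991, 0.131, 0.0], [0.131, -0.991, -0.0], [0.0, 0.0, -1.0]]
force: [0.0, -0.3, -0.8]
opening: 0.352
grasp_force: 30.0
t18.6 row [0.0756, -0.1828, 0.0158] [0.0, -0.0, 10.7] len 0.198
```

```bash
python3 -m jog '[[0,0.02,-0.05,0,0,0,3],[0,0.04,-0.1,0,0,0,6],[0,0.06,-0.15,0.01,0,0,9],[0,0.0755,-0.183,0.016,0,0,10.7],[0,0.0755,-0.183,0.016,0,0,10.7],[0,0.0755,-0.183,0.016,0,0,10.7]]'
cat > e.py <<'E'
from h import *
import sys
s=bot.read_state(); im,d,info=cap('wrist',sys.argv[1] if len(sys.argv)>1 else None); P=cloud(info,d)
print([(round(t['p'],2),np.round(t['xyz'],3).tolist()) for t in models.tip_of('wrist','ear1')][:5])
for x in models.outline_of('wrist','ear1'):
    m=x['mask']&(d>0); Q=P[m]; Z=Q[(Q[:,2]>.075)&(Q[:,2]<.095)]
    if len(Z)>10: print('ear top p%.2f n%d'%(x['p'],len(Z)),np.round(Z.mean(0),4),'x',np.round(np.quantile(Z[:,0],[.03,.97]),4),'y',np.round(np.quantile(Z[:,1],[.03,.97]),4))
print('clamp',[(round(t['p'],2),np.round(t['xyz'],3).tolist()) for t in models.tip_of('wrist','clamp1')][:4])
print(np.round(s['position'],4),np.round(s['tcp_rot'],3).tolist())
E
python3 e.py w5.png
```

```text
time_s: 19.38
position: [0.4705, -0.125, 0.0986]
tcp_rot: [[0.998, -0.055, 0.0], [-0.055, -0.998, -0.0], [0.0, 0.0, -1.0]]
force: [0.8, -0.1, -1.1]
opening: 0.349
grasp_force: 30.0
[]
clamp [(0.59, [0.52, -0.126, 0.096])]
[ 0.4705 -0.125   0.0986] [[0.998, -0.055, 0.0], [-0.055, -0.998, -0.0], [0.0, 0.0, -1.0]]
```

View pics/w5.png

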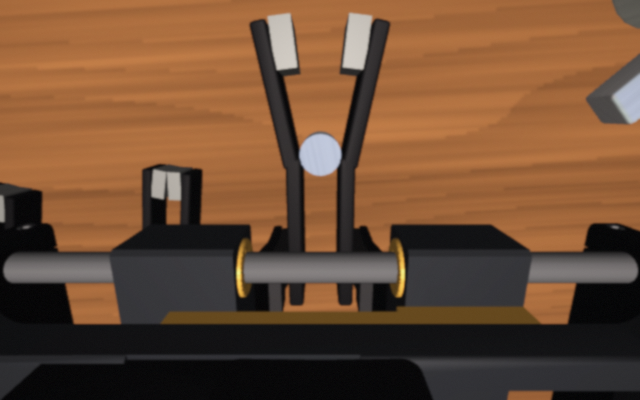

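The clamp is held straight and jaws wide open, hinge at (320,154). The ears are just out of view above, so I go down and 25 mm nearer and look again.

```bash
python3 -m jog '[[0,0.02,0,0.02,0,0,0],[0,0.027,0,0.02,0,0,0],[0,0.027,0,0.02,0,0,0]]'; python3 e.py w6.png
```

```text
time_s: 19.95
position: [0.4975, -0.1267, 0.0788]
tcp_rot: [[0.998, -0.056, 0.0], [-0.056, -0.998, -0.0], [0.0, 0.0, -1.0]]
force: [0.1, -1.0, -1.4]
opening: 0.349
grasp_force: 30.0
[]
clamp [(0.57, [0.547, -0.127, 0.076])]
[ 0.4975 -0.1267  0.0788] [[0.998, -0.056, 0.0], [-0.056, -0.998, -0.0], [0.0, 0.0, -1.0]]
```

View pics/w6.png

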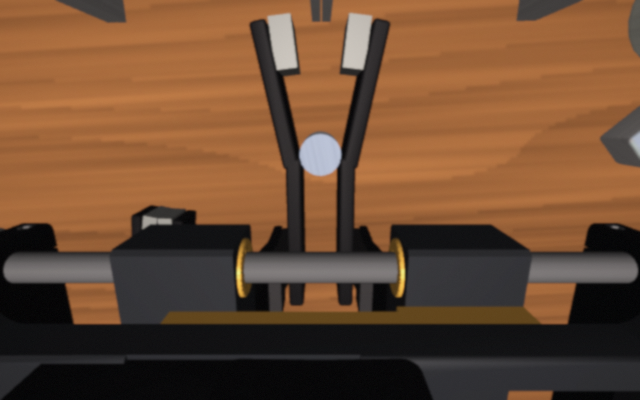

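The ear's edge shows at (321,10), with its seam in line with the clamp. I go down, forward and release.

```bash
python3 -m jog '[[0,0,0,0.016,0,0,0],[0,0,0,0.016,0,0,0],[0,0.015,0,0.016,0,0,0],[0,0.03,0,0.016,0,0,0],[0,0.0415,0,0.016,0,0,0],[0,0.0415,0,0.016,0,0,0],[0,0.0415,0,0.016,0,0,0]]'
python3 e.py w7.png
```

```text
time_s: 21.02
position: [0.5382, -0.1282, 0.0624]
tcp_rot: [[0.998, -0.055, -0.001], [-0.055, -0.998, 0.0], [-0.001, -0.0, -1.0]]
force: [-0.5, 0.2, -0.5]
opening: 0.346
grasp_force: 30.0
[(0.85, [0.629, -0.133, 0.059]), (0.83, [0.641, -0.028, 0.056]), (0.63, [0.629, -0.246, 0.063])]
ear top p0.60 n10827 [ 0.6276 -0.1304  0.0826] x [0.6082 0.647 ] y [-0.2466 -0.0209]
clamp [(0.96, [0.589, -0.13, 0.059])]
[ 0.5382 -0.1282  0.0624] [[0.998, -0.055, -0.001], [-0.055, -0.998, 0.0], [-0.001, -0.0, -1.0]]
```

View pics/w7.png

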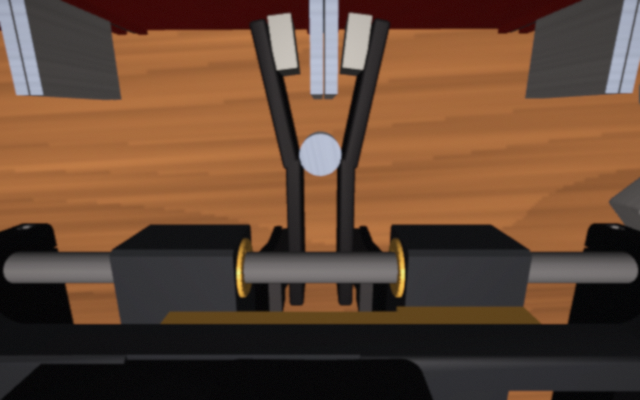

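Run:
```python
from h import *
info=viewer.camera_info('wrist'); T=np.linalg.inv(np.array(info['world_to_cam']))
for u,v,z in [(320,154,.0725),(320,43,.0725),(323,95,.085)]:
    r=T[:3,:3]@[(u-info['cx'])/info['fx'],(v-info['cy'])/info['fy'],1]; print(T[:3,3]+r*(z-T[2,3])/r[2])
```

```text
[ 0.58757679 -0.13098826  0.0725    ]
[ 0.63109984 -0.1334415   0.0725    ]
[ 0.61092446 -0.1334263   0.085     ]
```

The pads straddle the ear, with the pad centre at x 0.631 and the ear centre at 0.631. I release.

```bash
python3 -m jog '[[0.5,-0.002,0,0,0,0,0],[0.65,-0.002,0,0,0,0,0],[0.65,-0.002,0,0,0,0,0],[0.65,-0.002,0,0,0,0,0],[0.65,-0.002,0,-0.02,0,0,0],[0.65,-0.002,0,-0.06,0,0,0],[0.8,-0.03,0,-0.1,0,0,0],[0.8,-0.06,0,-0.14,0,0,0]]'
python3 m.py clamps | cut -c1-200
python3 - <<'E'
from h import *
go(.448-.0443,-.0115+.0078,.2,-100)
E
```

```text
time_s: 22.22
position: [0.4783, -0.125, 0.2037]
tcp_rot: [[0.998, -0.055, 0.0], [-0.055, -0.998, -0.0], [0.0, 0.0, -1.0]]
force: [-0.6, 0.6, 0.7]
opening: 0.768
grasp_force: 0.0
scene clamp p0.76 479 mean [ 0.452 -0.005  0.023] yaw pca -11.0 corr -10.5 t [-0.07   0.058] w(lo,hi) [0.058 0.036] zmax 0.029 tip [ 0.447 -0.01   0.012]
scene clamp p0.72 501 mean [ 0.565 -0.125  0.066] yaw pca 3.9 corr 19.7 t [-0.054  0.11 ] w(lo,hi) [0.049 0.103] zmax 0.076 tip [ 0.585 -0.132  0.06 ]
scene clamp p0.60 527 mean [0.444 0.127 0.023] yaw pca -17.5 corr -16.9 t [-0.07   0.059] w(lo,hi) [0.057 0.037] zmax 0.029 tip [0.444 0.125 0.016]
side clamp p0.92 726 mean [ 0.572 -0.137  0.063] yaw pca -9.8 corr -4.5 t [-0.061  0.071] w(lo,hi) [0.05  0.039] zmax 0.073 tip [ 0.586 -0.132  0.06 ]
side clamp p0.59 448 mean [ 0.444 -0.013  0.021] yaw pca -10.5 corr -10.2 t [-0.064  0.061] w(lo,hi) [0.059 0.036] zmax 0.027 tip [ 0.448 -0.013  0.015]
side clamp p0.22 9279 mean [ 0.714 -0.134  0.104] yaw pca 89.0 corr 83.3 t [-0.202  0.38 ] w(lo,hi) [0.196 0.233] zmax 0.165 tip [ 0.586 -0.132  0.06 ]
t22.5 row [-0.082, -0.117, 0.002] [-0.0, 0.0, 6.8] len 0.143
```

```bash
python3 -m jog '[[0.8,-0.03,-0.045,0,0,0,3],[0.8,-0.06,-0.09,0,0,0,6.8],[0.8,-0.082,-0.117,0,0,0,6.8],[0.8,-0.082,-0.117,0,0,0,6.8],[0.8,-0.082,-0.117,0,0,0,6.8]]'
python3 c.py .448 -.011 -10
python3 - <<'E'
from h import *
s=bot.read_state(); print(s['position'],np.round(s['tcp_rot'],3).tolist())
E
```

```text
time_s: 23.15
position: [0.4049, -0.0043, 0.2021]
tcp_rot: [[0.985, -0.173, 0.001], [-0.173, -0.985, -0.0], [0.001, 0.0, -1.0]]
force: [0.6, -0.2, -0.1]
opening: 0.801
grasp_force: 0.0
[(0.58, [0.452, -0.009, 0.011]), (0.56, [0.442, 0.121, 0.012])]
p0.87 n2554 yaw -10.6 len 0.126 widths [0.057 0.052 0.046 0.039 0.034 0.033 0.034 0.033] hinge(tip-57) [ 0.4476 -0.0098] grip [ 0.4034 -0.0015]
[ 0.40476701 -0.00473204  0.2023281 ] [[0.985, -0.174, 0.001], [-0.174, -0.985, -0.0], [0.001, 0.0, -1.0]]
```

```bash
python3 -m jog '[[0.8,-0.002,-0.002,0.06,0,0,0.5],[0.8,-0.002,-0.002,0.11,0,0,0.5],[0.8,-0.002,-0.002,0.16,0,0,0.5],[0.8,-0.002,-0.002,0.18,0,0,0.5],[0.8,-0.002,-0.002,0.188,0,0,0.5],[0.8,-0.002,-0.002,0.188,0,0,0.5],[0,-0.002,-0.002,0.188,0,0,0.5],[0,-0.002,-0.002,0.188,0,0,0.5],[0,-0.002,-0.002,0.188,0,0,0.5],[0,-0.002,-0.002,0.188,0,0,0.5],[0,-0.002,-0.002,0.188,0,0,0.5],[0,-0.002,-0.002,0.188,0,0,0.5],[0,-0.002,-0.002,0.188,0,0,0.5]]'
python3 -m jog '[[0,0,0,-0.03,0,0,0],[0,0,0,-0.07,0,0,0],[0,0,0,-0.1,0,0,0]]'
python3 - <<'E'
from h import *
go(.638-.093-.07,-.0255+.0091,.1,-93.2)
E
```

```text
time_s: 24.92
position: [0.4017, -0.0013, 0.0154]
tcp_rot: [[0.983, -0.182, 0.001], [-0.182, -0.983, -0.0], [0.001, 0.0, -1.0]]
force: [-0.5, 1.1, 9.1]
opening: 0.35
grasp_force: 30.0
time_s: 25.3
position: [0.4017, -0.0014, 0.116]
tcp_rot: [[0.983, -0.182, 0.001], [-0.182, -0.983, -0.0], [0.001, 0.0, -1.0]]
force: [0.4, -0.2, -0.7]
opening: 0.348
grasp_force: 30.0
t25.3 row [0.0748, 0.0014, 0.016] [0.0, -0.0, -7.3] len 0.077
```

```bash
python3 -m jog '[[0,0.04,0,0.01,0,0,-4],[0,0.075,0.0014,0.016,0,0,-7.3],[0,0.1,0.0014,0.037,0,0,-7.3],[0,0.1,0.0014,0.037,0,0,-7.3],[0,0.1,0.0014,0.037,0,0,-7.3]]'
cat > k.py <<'E'
# seam/ear alignment: ear pixels (bright) near row range -> expected pixel of the ear edge, plus hinge blob
from h import *
import sys
s=bot.read_state(); im,d,info=cap('wrist',sys.argv[1] if len(sys.argv)>1 else None); P=cloud(info,d)
m=(d>0)&(P[...,2]>.078)&(P[...,2]<.092)&(P[...,0]>.6)&(P[...,0]<.66)
k,l,st,c=cv2.connectedComponentsWithStats(m.astype(np.uint8))
for i in range(1,k):
    if st[i,4]>80: Q=P[l==i]; print('top',st[i,4],np.round(c[i]),'mean',np.round(Q.mean(0),4),'xmin %.4f'%np.quantile(Q[:,0],.02),'ptp y %.4f'%np.ptp(Q[:,1]))
z=s['position'][2]-.0026
h=[t for t in models.tip_of('wrist','clamp1')]; print('clamp',[(round(t['p'],2),np.round(t['xyz'],3).tolist()) for t in h][:4])
g=cv2.cvtColor(im,cv2.COLOR_BGR2GRAY)[110:200,270:370]>140
k,l,st,c=cv2.connectedComponentsWithStats(g.astype(np.uint8)); j=1+np.argmax(st[1:,4]); u,v=c[j]+[270,110]
T=np.linalg.inv(np.array(info['world_to_cam'])); r=T[:3,:3]@[(u-info['cx'])/info['fx'],(v-info['cy'])/info['fy'],1]; print('hinge px',u,v,st[j,4],np.round(T[:3,3]+r*(z+.013-T[2,3])/r[2],4))
print(np.round(s['position'],4),'tool yaw',np.degrees(np.arctan2(s['tcp_rot'][1][0],s['tcp_rot'][0][0])))
E
python3 k.py w8.png
```

```text
time_s: 25.92
position: [0.498, -0.0205, 0.0775]
tcp_rot: [[0.998, -0.055, -0.003], [-0.055, -0.998, 0.001], [-0.003, -0.001, -1.0]]
force: [0.1, -0.0, -0.0]
opening: 0.353
grasp_force: 30.0
top 385 [273.  17.] mean [ 0.6018 -0.0079  0.0856] xmin 0.6001 ptp y 0.0166
top 165 [358.  13.] mean [ 0.6013 -0.041   0.0853] xmin 0.6000 ptp y 0.0092
clamp [(0.62, [0.552, -0.024, 0.071]), (0.56, [0.582, -0.13, 0.057])]
hinge px 319.89295580110496 151.2389502762431 1448 [ 0.5487 -0.0231  0.0879]
[ 0.498  -0.0205  0.0775] tool yaw -3.173227640087801
```

View pics/w8.png

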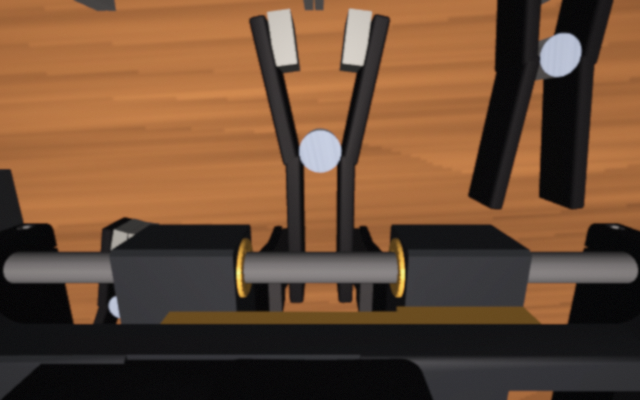

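The ear 3 edge is at about (314,3), against the clamp's line at 320, so I shift 2.5 mm left and go on.

```bash
python3 -m jog '[[0,0,-0.0025,0.015,0,0,0],[0,0,-0.0025,0.015,0,0,0],[0,0.015,-0.0025,0.015,0,0,0],[0,0.03,-0.0025,0.015,0,0,0],[0,0.041,-0.0025,0.015,0,0,0],[0,0.041,-0.0025,0.015,0,0,0],[0,0.041,-0.0025,0.015,0,0,0]]'
python3 k.py w9.png
```

```text
time_s: 26.9
position: [0.54, -0.0205, 0.0623]
tcp_rot: [[0.998, -0.055, -0.002], [-0.055, -0.998, 0.0], [-0.002, -0.0, -1.0]]
force: [0.0, 0.4, -0.1]
opening: 0.349
grasp_force: 30.0
top 3171 [20. 44.] mean [0.6364 0.0833 0.083 ] xmin 0.6231 ptp y 0.0138
top 1103 [310.  42.] mean [ 0.6312 -0.0218  0.084 ] xmin 0.6175 ptp y 0.0057
top 1051 [324.  41.] mean [ 0.6311 -0.0271  0.0841] xmin 0.6172 ptp y 0.0058
top 3315 [616.  42.] mean [ 0.6252 -0.1325  0.0831] xmin 0.6117 ptp y 0.0130
clamp [(0.84, [0.581, -0.129, 0.058]), (0.64, [0.592, -0.024, 0.057])]
hinge px 319.8468965517241 151.07862068965517 1450 [ 0.5907 -0.0232  0.0727]
[ 0.54   -0.0205  0.0623] tool yaw -3.1774208765604577
```

```bash
python3 -m jog '[[0.5,0,0,0,0,0,0],[0.65,0,0,0,0,0,0],[0.65,0,0,0,0,0,0],[0.65,0,0,0,0,0,0],[0.65,0,0,-0.02,0,0,0],[0.65,0,0,-0.06,0,0,0],[0.8,-0.03,0,-0.1,0,0,0],[0.8,-0.06,0,-0.14,0,0,0]]'
python3 m.py clamps | grep -o 'mean.*corr [-0-9.]*\|tip.*'|paste - -
python3 - <<'E'
from h import *
go(.4425-.0432,.1225+.0125,.2,-106.2)
E
```

```text
time_s: 28.0
position: [0.4804, -0.0175, 0.2037]
tcp_rot: [[0.998, -0.055, 0.0], [-0.055, -0.998, -0.0], [0.0, 0.0, -1.0]]
force: [-0.0, -0.5, 0.2]
opening: 0.772
grasp_force: 0.0
mean [ 0.566 -0.125  0.066] yaw pca 4.8 corr 19.9	tip [ 0.587 -0.132  0.06 ]
mean [ 0.576 -0.014  0.066] yaw pca 5.6 corr 10.9	tip [ 0.59  -0.023  0.055]
mean [0.444 0.127 0.023] yaw pca -16.0 corr -14.7	tip [0.442 0.124 0.014]
mean [0.439 0.119 0.021] yaw pca -14.4 corr -15.9	tip [0.44  0.12  0.012]
mean [ 0.579 -0.027  0.062] yaw pca -11.2 corr -5.0	tip [ 0.59  -0.027  0.058]
mean [ 0.573 -0.137  0.063] yaw pca -9.7 corr -2.8	tip [ 0.587 -0.13   0.062]
t28.3 row [-0.0905, -0.1478, 0.002] [-0.0, 0.0, 13.0] len 0.173
```

```bash
python3 -m jog '[[0.8,-0.03,-0.05,0,0,0,6],[0.8,-0.06,-0.1,0,0,0,13],[0.8,-0.0905,-0.148,0,0,0,13],[0.8,-0.0905,-0.148,0,0,0,13],[0.8,-0.0905,-0.148,0,0,0,13]]'
python3 c.py .443 .123 -16
python3 - <<'E'
from h import *
s=bot.read_state(); print(s['position'],np.round(s['tcp_rot'],3).tolist())
E
```

```text
time_s: 28.92
position: [0.3998, 0.1354, 0.2018]
tcp_rot: [[0.961, -0.278, -0.0], [-0.278, -0.961, -0.0], [-0.0, 0.0, -1.0]]
force: [0.5, -0.2, -0.1]
opening: 0.802
grasp_force: 0.0
[(0.62, [0.445, 0.122, 0.011])]
p0.81 n2507 yaw -15.7 len 0.126 widths [0.057 0.052 0.046 0.039 0.034 0.033 0.033 0.032] hinge(tip-57) [0.4397 0.1223] grip [0.3964 0.1345]
[0.40019355 0.13441042 0.20220466] [[0.96, -0.281, 0.0], [-0.281, -0.96, -0.0], [0.0, 0.0, -1.0]]
```

```bash
python3 -m jog '[[0.72,-0.001,0.001,0.06,0,0,-0.5],[0.72,-0.001,0.001,0.11,0,0,-0.5],[0.72,-0.001,0.001,0.16,0,0,-0.5],[0.72,-0.001,0.001,0.18,0,0,-0.5],[0.72,-0.001,0.001,0.188,0,0,-0.5],[0.72,-0.001,0.001,0.188,0,0,-0.5],[0,-0.001,0.001,0.188,0,0,-0.5],[0,-0.001,0.001,0.188,0,0,-0.5],[0,-0.001,0.001,0.188,0,0,-0.5],[0,-0.001,0.001,0.188,0,0,-0.5],[0,-0.001,0.001,0.188,0,0,-0.5],[0,-0.001,0.001,0.188,0,0,-0.5],[0,-0.001,0.001,0.188,0,0,-0.5]]'
python3 -m jog '[[0,0,0,-0.03,0,0,0],[0,0,0,-0.07,0,0,0],[0,0,0,-0.1,0,0,0]]'
python3 - <<'E'
from h import *
go(.6435-.093-.042,.0855+.0075,.0785,-93.2)
E
```

```text
time_s: 30.7
position: [0.3981, 0.1349, 0.0154]
tcp_rot: [[0.963, -0.27, 0.002], [-0.27, -0.963, 0.0], [0.002, -0.001, -1.0]]
force: [-0.4, 1.1, 7.4]
opening: 0.35
grasp_force: 30.0
time_s: 31.08
position: [0.3975, 0.1347, 0.116]
tcp_rot: [[0.963, -0.27, 0.001], [-0.27, -0.963, 0.0], [0.001, -0.0, -1.0]]
force: [0.9, -0.2, -0.6]
opening: 0.352
grasp_force: 30.0
t31.1 row [0.1181, 0.0102, 0.0376] [-0.0, -0.0, -12.5] len 0.124
```

```bash
python3 -m jog '[[0,0.04,0.003,0,0,0,-6],[0,0.08,0.007,0.01,0,0,-12.5],[0,0.118,0.010,0.037,0,0,-12.5],[0,0.118,0.010,0.037,0,0,-12.5],[0,0.118,0.010,0.037,0,0,-12.5],[0,0.118,0.010,0.037,0,0,-12.5]]'; python3 k.py w10.png
```

```text
time_s: 31.82
position: [0.5071, 0.0936, 0.078]
tcp_rot: [[0.998, -0.055, -0.001], [-0.055, -0.998, 0.0], [-0.001, -0.0, -1.0]]
force: [-0.0, 0.3, -1.3]
opening: 0.349
grasp_force: 30.0
top 1136 [275.  33.] mean [0.605  0.1062 0.0863] xmin 0.6002 ptp y 0.0170
top 895 [367.  30.] mean [0.6039 0.0698 0.0863] xmin 0.6002 ptp y 0.0174
clamp [(0.93, [0.593, -0.021, 0.055]), (0.87, [0.556, 0.089, 0.075])]
hinge px 320.7360335195531 157.37709497206703 1432 [0.5552 0.0908 0.0884]
[0.5071 0.0936 0.078 ] tool yaw -3.1421159567504207
```

View pics/w10.png

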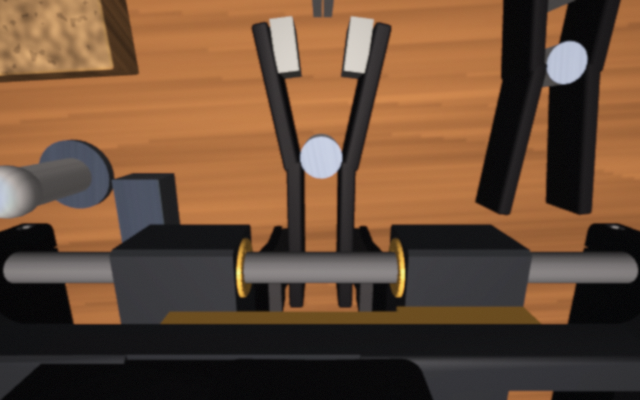

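Ear 4's edge is at (322,8), in line with the clamp at 321. I go on.

```bash
python3 -m jog '[[0,0,0,0.0155,0,0,0],[0,0,0,0.0155,0,0,0],[0,0.015,0,0.0155,0,0,0],[0,0.03,0,0.0155,0,0,0],[0,0.041,0,0.0155,0,0,0],[0,0.041,0,0.0155,0,0,0],[0,0.041,0,0.0155,0,0,0]]'
python3 k.py w11.png
```

```text
time_s: 32.8
position: [0.5489, 0.0909, 0.0619]
tcp_rot: [[0.998, -0.056, -0.001], [-0.056, -0.998, 0.0], [-0.001, 0.0, -1.0]]
force: [-0.5, 0.9, -1.4]
opening: 0.345
grasp_force: 30.0
top 1169 [314.  45.] mean [0.6388 0.0881 0.0841] xmin 0.6234 ptp y 0.0059
top 1208 [329.  46.] mean [0.6382 0.0827 0.0841] xmin 0.6231 ptp y 0.0062
top 3425 [619.  48.] mean [ 0.632  -0.0223  0.083 ] xmin 0.6176 ptp y 0.0124
clamp [(0.95, [0.598, 0.088, 0.06]), (0.89, [0.593, -0.022, 0.059])]
hinge px 320.7536534446764 157.52818371607515 1437 [0.5968 0.088  0.0723]
[0.5489 0.0909 0.0619] tool yaw -3.185045324895297
```

```bash
python3 -m jog '[[0.5,0,0,0,0,0,0],[0.65,0,0,0,0,0,0],[0.65,0,0,0,0,0,0],[0.65,0,0,0,0,0,0],[0.65,0,0,-0.02,0,0,0],[0.65,0,0,-0.06,0,0,0],[0.8,-0.03,0,-0.1,0,0,0],[0.8,-0.06,0,-0.16,0,0,0],[0.8,-0.06,0,-0.16,0,0,0]]'
python3 m.py clamps pegs lever| sed 's/t \[.*zmax/zmax/'
python3 - <<'E'
from h import *
for n in('scene','side'):
    im,d,i=cap(n,n+'2.png')
a=cv2.imread('pics/side2.png')[120:345,230:450]; b=cv2.imread('pics/scene2.png')[120:345,180:440]
cv2.imwrite('pics/z3.png',np.hstack([cv2.resize(x,(400,400),interpolation=cv2.INTER_CUBIC) for x in(a,b)]))
go(.482,.352,.19,78.4)
E
```

```text
time_s: 34.02
position: [0.49, 0.0945, 0.2258]
tcp_rot: [[0.998, -0.055, 0.007], [-0.055, -0.998, -0.0], [0.007, -0.0, -1.0]]
force: [0.1, 0.4, -0.2]
opening: 0.787
grasp_force: 0.0
scene clamp p0.90 559 mean [ 0.573 -0.014  0.065] yaw pca 3.6 corr -2.0 zmax 0.075 tip [ 0.588 -0.022  0.053]
scene clamp p0.86 571 mean [0.581 0.095 0.065] yaw pca 5.9 corr -1.9 zmax 0.074 tip [0.598 0.093 0.058]
scene clamp p0.83 469 mean [ 0.563 -0.125  0.065] yaw pca 2.1 corr -2.3 zmax 0.075 tip [ 0.586 -0.133  0.058]
side clamp p0.71 639 mean [ 0.578 -0.027  0.062] yaw pca -9.7 corr -4.1 zmax 0.072 tip [ 0.591 -0.026  0.056]
side clamp p0.69 526 mean [0.582 0.082 0.061] yaw pca -11.1 corr -5.6 zmax 0.071 tip [0.594 0.084 0.058]
side clamp p0.65 646 mean [ 0.574 -0.137  0.063] yaw pca -10.2 corr -3.5 zmax 0.073 tip [ 0.583 -0.132  0.061]
scene peg 56 [235. 168.] [ 0.673 -0.21   0.151] [ 0.678 -0.205  0.166] [ 0.666 -0.219  0.136]
scene peg 60 [265. 193.] [ 0.68  -0.08   0.153] [ 0.686 -0.077  0.167] [ 0.673 -0.087  0.135]
side peg 62 [371. 209.] [ 0.673 -0.092  0.153] [ 0.681 -0.079  0.165] [ 0.666 -0
[... 160 characters left out ...]
2 pca -11.7
  pipe 1767 [0.6   0.318 0.048] yaw 112.0 0.20317716237044323
t34.6 row [-0.0219, -0.257, 0.0314] [-0.1, 0.0, -171.6] len 0.260m.py:23: RuntimeWarning: Mean of empty slice.
  Q=P[m]; c=Q.mean(0); v=np.linalg.svd(Q[:,:2]-c[:2],full_matrices=False)[2][0]
  ret = um.true_divide(
Traceback (most recent call last):
  File "m.py", line 35, in <module>
    for a in sys.argv[1:]: globals()[a]()
                           ~~~~~~~~~~~~^^
  File "m.py", line 23, in lever
    Q=P[m]; c=Q.mean(0); v=np.linalg.svd(Q[:,:2]-c[:2],full_matrices=False)[2][0]
                           ~~~~~~~~~~~~~~~~~~~~~~~~~~~~~~~~~~~~~~~~~~~~~~~~~~~^^^
IndexError: index 0 is out of bounds for axis 0 with size 0
```

View pics/z3.png

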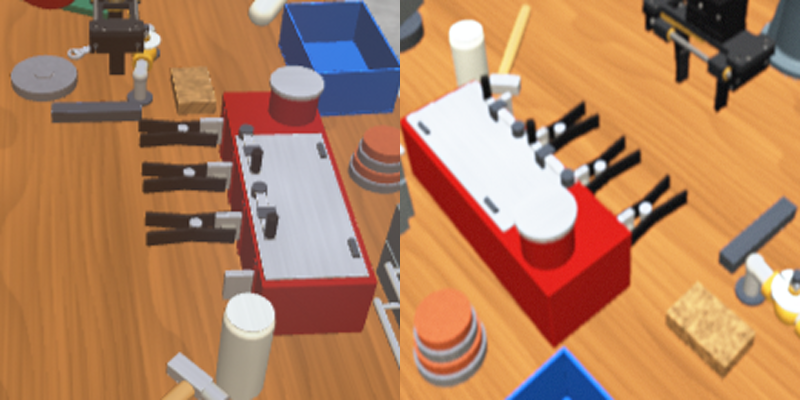

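Both views show the three clamps clipped at side-crop (182,130), (190,172), (188,222), level and on their ears. Both latches lie in their catches, and the gripper is clear of the box. Now the valve.

```bash
python3 -m jog '[[0.6,-0.022,-0.05,0,0,0,2],[0.6,-0.022,-0.1,0,0,0,4],[0.6,-0.022,-0.15,0.01,0,0,8.4],[0.6,-0.022,-0.2,0.02,0,0,8.4],[0.6,-0.022,-0.257,0.031,0,0,8.4],[0.6,-0.022,-0.257,0.031,0,0,8.4],[0.6,-0.022,-0.257,0.031,0,0,8.4]]'
python3 - <<'E'
from h import *
go(.482,.351,.092,-101.6)
E
```

```text
time_s: 35.5
position: [0.4815, 0.3517, 0.1906]
tcp_rot: [[0.98, -0.2, -0.001], [-0.2, -0.98, -0.001], [-0.001, 0.001, -1.0]]
force: [0.2, 0.6, 0.0]
opening: 0.601
grasp_force: 0.0
t35.5 row [0.0008, 0.0005, 0.0986] [0.1, 0.0, 0.1] len 0.099
```

```bash
python3 -m jog '[[0.6,0,0,0.05,0,0,0],[0.6,0,0,0.098,0,0,0],[0.6,0,0,0.098,0,0,0],[0,0,0,0.098,0,0,0],[0,0,0,0.098,0,0,0],[0,0,0,0.098,0,0,0],[0,0,0,0.098,0,0,0],[0,0,0,0.098,0,0,0],[0,0,0,0.098,0,0,0]]'
python3 -m jog '[[0,0.001,0.013,0,0,0,-10],[0,0.0045,0.026,0,0,0,-20],[0,0.010,0.038,0,0,0,-30],[0,0.018,0.049,0,0,0,-40],[0,0.0225,0.054,0,0,0,-45],[0,0.0225,0.054,0,0,0,-45],[0,0.0225,0.054,0,0,0,-45]]'
```

```text
time_s: 36.62
position: [0.482, 0.3511, 0.0938]
tcp_rot: [[0.98, -0.2, 0.0], [-0.2, -0.98, -0.002], [0.0, 0.002, -1.0]]
force: [-0.0, -4.6, 6.4]
opening: 0.18
grasp_force: 30.0
time_s: 37.5
position: [0.4928, 0.2934, 0.0937]
tcp_rot: [[0.835, 0.551, -0.001], [0.551, -0.835, -0.002], [-0.002, 0.001, -1.0]]
force: [-1.6, -6.3, 7.0]
opening: 0.184
grasp_force: 30.0
```

```bash
python3 -m jog '[[0.3,0,0,0,0,0,0],[0.6,0,0,0,0,0,0],[0.6,0,0,0,0,0,0],[0.6,0,0,0,0,0,0],[0.6,0,0,-0.05,0,0,0],[0.8,0,0,-0.1,0,0,0],[0.8,-0.03,0,-0.15,0,0,0],[0.8,-0.03,0,-0.15,0,0,0]]'
python3 - <<'E'
from h import *
im,d,info=cap('wrist','w12.png'); P=cloud(info,d); hsv=cv2.cvtColor(im,cv2.COLOR_BGR2HSV)
m=(d>0)&(P[...,2]>.07)&(P[...,2]<.13)&(hsv[...,0]>95)&(hsv[...,0]<130)&(hsv[...,1]>120)&(np.hypot(P[...,0]-.557,P[...,1]-.336)<.12)
Q=P[m]; print(len(Q))
if len(Q)>20:
    c=Q.mean(0); v=np.linalg.svd(Q[:,:2]-c[:2],full_matrices=False)[2][0]; print(c,np.degrees(np.arctan2(v[1],v[0])),np.degrees(np.arctan2(c[1]-.336,c[0]-.557)))
E
python3 m.py clamps lever | grep -v pipe | sed 's/t \[.*zmax/zmax/'
```

```text
time_s: 38.5
position: [0.4687, 0.2784, 0.247]
tcp_rot: [[0.835, 0.551, 0.007], [0.551, -0.835, 0.002], [0.007, 0.002, -1.0]]
force: [0.2, -0.4, -0.9]
opening: 0.784
grasp_force: 0.0
1015
[0.49444048 0.29529088 0.10600305] -146.74050198222247 -146.94689218275178
scene clamp p0.68 574 mean [0.583 0.095 0.065] yaw pca 6.4 corr -1.8 zmax 0.074 tip [0.596 0.092 0.058]
scene clamp p0.63 520 mean [ 0.567 -0.124  0.066] yaw pca 7.4 corr 18.3 zmax 0.076 tip [ 0.586 -0.132  0.059]
side clamp p0.94 745 mean [ 0.574 -0.137  0.063] yaw pca -9.4 corr -2.8 zmax 0.073 tip [ 0.582 -0.132  0.06 ]
side clamp p0.67 563 mean [0.582 0.082 0.061] yaw pca -10.2 corr -3.8 zmax 0.072 tip [0.592 0.086 0.055]
side clamp p0.58 152 mean [0.517 0.305 0.104] yaw pca 32.2 corr 32.3 zmax 0.112 tip [0.592 0.086 0.055]
scene lever 118 [0.498 0.296 0.108] dir from axis -144.7 pca 34.8
side lever 68 [0.496 0.29  0.103] dir from axis -141.9 pca -145.3
```

```bash
python3 - <<'E'
from h import *
for n in('scene','side'):
    cap(n,n+'3.png'); print([(round(t['p'],2),np.round(t['xyz'],3).tolist()) for t in models.tip_of(n,'clamp2')])
E
python3 m.py pegs
python3 - <<'E'
import cv2
cv2.imwrite('pics/z4.png',cv2.resize(cv2.imread('pics/side3.png')[120:345,230:450],(600,600)))
E
```

```text
[(0.96, [0.586, -0.132, 0.062]), (0.71, [0.598, 0.089, 0.058]), (0.62, [0.59, -0.023, 0.054])]
[(0.75, [0.592, -0.025, 0.055]), (0.71, [0.595, 0.086, 0.055]), (0.56, [0.584, -0.13, 0.056])]
scene peg 52 [235. 168.] [ 0.673 -0.21   0.154] [ 0.678 -0.206  0.166] [ 0.666 -0.218  0.135]
scene peg 57 [265. 193.] [ 0.68  -0.08   0.152] [ 0.685 -0.076  0.167] [ 0.673 -0.088  0.136]
side peg 62 [371. 208.] [ 0.673 -0.091  0.153] [ 0.682 -0.051  0.165] [ 0.667 -0.096  0.135]
side peg 69 [379. 245.] [ 0.666 -0.222  0.154] [ 0.674 -0.208  0.166] [ 0.659 -0.226  0.136]
```

View pics/z4.png

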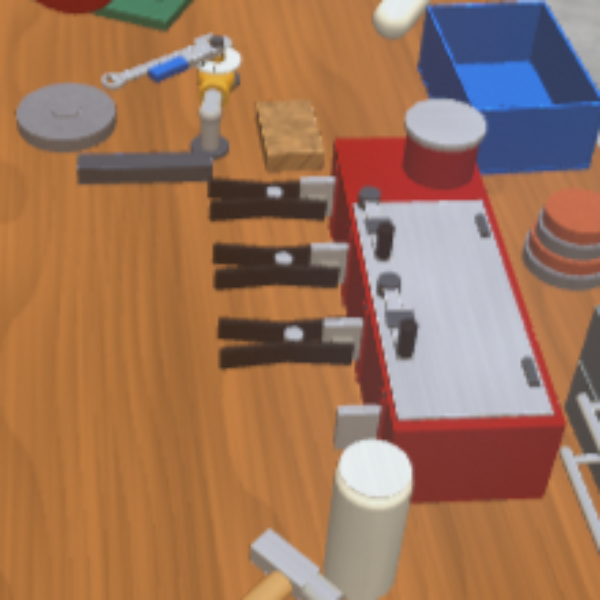

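The picture shows the clamps at (275,192), (283,258) and (292,335), all on ears. The latches are home at (380,235) and (403,330), and the lever is at 45° at (170,68). I hand in.

```bash
python3 -c "
from rig import workorder
print(workorder.hand_in())"
```

```text
the job is handed in; nothing more can be done
None
```

I shut the valve, clipped the three clamps found on the bench onto ears 2, 3 and 4, closed both latches, opened the valve to about 45° and handed the job in at about 40 s; no verdict came back.

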